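Crack the cool box's clinging lid with the lifting hook and hold it ajar

ROBOT

A 6-joint arm with a two-finger parallel gripper is mounted at the origin on a cart in front of the work surface, level with it; the furniture and walls round the work are solid. World frame = base frame: x ahead of the robot, y to its left, z up, the work surface at z = 0. Lengths are in m, angles in degrees, forces in N, time in s.
With the tool pointing down it reaches from about 0.25 to 0.725 m from the base axis. Payload 9.7 kg.
Tool frame: the origin (TCP) lies on the centre line of the jaws, within the pads' length; the fingertips stand 19 mm ahead of it and the grasp point (between the pads) is the TCP; z points along the fingers, y is the direction in which the jaws open and shut (so a half turn about z gives the same grasp; the last joint's range is limited). The gripper opens to 85 mm and grips with 20 to 120 N. Pads are 22 mm wide; open, the fingers measure 114 mm over their backs; the gripper's body (76 mm by 85 mm) begins 54 mm behind the grasp point. The pads swing forward as they close: fully open they stand 13 mm farther back than shut.
Start: joints at [-71.333, 4.979, 10.078, 95.1, 0, 90], TCP at [0.176, -0.521, 0.25] pointing down, gripper open.
Joint ranges: [-179.16, 179.16], [-48.56, 103.87], [-65.8, 70.77], [-126.05, 130.52], [-82.76, 87.17], [-180, 180]. Speed limits (degrees/s): [127.2, 127.2, 147.25, 180, 180, 180].

INTERFACE

Orientations are given as [roll, pitch, yaw] about the fixed x, y, z axes, in that order (R = Rz(yaw) Ry(pitch) Rx(roll)).
In Python, from workcell import bot gives the robot as it stands.
- The arm moves only by the tool servo_tool, never from a script. Its argument "motion" is a list that holds one entry, the list of rows, each a list of 6 numbers: the shift along the tool's x, y, z in mm, then the turn, a rotation vector about the tool's x, y, z in rad. A call has 1 to 5 rows; each row shifts and turns the commanded pose from where the row before left it, along the tool's axes as they then stand; what a row does not reach is not made up. A row lasts 1/10 s, in which the tool goes at most 50 mm and 8.59 degrees, less where a joint would pass 70% of its speed; a pose out of reach is approached as far as the arm can. A call is refused whole if a number of a shift passes 50 or a number of a turn 0.15, either way. A call with a gripper value outside its range is refused whole. "gripper" is the finger opening in mm, from 0 to 85.4, set as the call begins (left out, the last holds). The fingers move at their own pace and stop on an object; "newtons" is the grip in N (left out, the last holds). Time passes only in rows, so rows that do not move let the fingers close. It gives the time, the measured TCP pose, the force and the opening at its end, in the units of the state.
- bot.get_obs(): the state, without advancing time (a new reading comes with each control period).
- bot.camera(name): name is "scene" or "top"; returns a dict with "color" (400x640x3 uint8, red, green, blue), "fx", "fy", "cx", "cy" (pixels), "R" (3x3) and "t" (3): a world point X has camera coordinates R X + t. Camera axes: x right, y down, z forward; pixel columns grow to the right and rows downward; lengths in m; the calibration is good to about 2 mm. A picture is of the moment at which its call begins. There is no depth.
- bot.job_done(): hands the job in, once; it reports no verdict.
Trained networks look in a picture, given as the dict that the camera call returned (one of the last four; its "shot" number tells which), for a name from the list of things; names that differ only in an ending like _2 or _b are one class to them, and where a whole thing is asked for, a point or a joint stands for the part that bears it (a point fixed in the world has none). Each returns a list of dicts, best first, with "confidence" (0 to 1); they miss things now and then, are a little off and sometimes report something else, mostly with a low value. They report only what shows in the picture. A call takes as long as a camera call. They do not tell look-alikes from the thing itself.
- bot.look_for(picture, label): "rect" ([left, top, width, height] in pixels, round what is visible of it).
The state is a dict: "time": time; "q": joint angles; "qd": joint speeds; "joint_efforts": joint torques, N m; "ee_pos": TCP position; "tcp_rot": TCP orientation; "wrist_force": force on the tool from outside, world axes, zero at the start; "torque": the same for the moment, N m; "opening": finger opening in m.
Only numpy, scipy, OpenCV 4.12 (cv2) and the standard library are available. Lean on these libraries where they do the work, as an engineer would, in place of code of your own. Each camera call takes 0.05 s, during which the arm holds its last target.

TASK

Take the lifting hook up and off its stand, catch it under the cross bar in the cup of the cool box's lid, and pull until the lid comes unstuck from its rubber seal. Then hold the lid hanging on the hook, only slightly open (about 30 mm at the front edge, so that a colleague can slip the thermometer probe in without losing the cold), and finish while still holding it there. Lift the lid with the hook only, never with the fingers, do not throw the lid wide open, and leave the other things where they are.

Things in the scene. Friction and masses are not known exactly. Their poses are not given: they have to be found in the camera images.
- cool_box: Off-white insulated cool box with a grey lid, fixed, 250 (x) x 300 (y) mm, flat lid top 132 mm above the table. Origin: centre of its underside; x points from its front to the hinge along its far edge, z up. A steel cup is let into the lid near the front: from 49 mm in front of its cross bar to 27 mm behind it, 64 mm wide (y), floor 35 mm below the lid top, steel rim 2 mm proud of the lid.
- pull_bar (a point): Centre of the cup's cross bar: 8 mm round steel along the box's y, 64 mm long, 40 mm in front of the box's origin, 126 mm above the table when shut (19 mm free below it), 165 mm from the hinge. Pulled up here, the lid clings to its rubber seal up to about 13 to 19 N, then comes free suddenly and weighs 4 to 6 N. Axes as the lid's (x towards the hinge).
- box_lid (a joint): Opening angle of the lid (rad): 0 shut, grows as the front edge rises. Front edge 250 mm from the hinge: 0.12 rad is a 30 mm gap there, and the bar has then risen 20 mm. Free of its seal but not held, the lid rests on the seal at about 0.02 rad.
- lifting_hook: Lifting hook, 160 g: wooden cross handle 116 (y) x 16 (x) x 18 mm (z), a 7 mm steel rod straight down from its middle, and at the foot, 115 mm below the handle's centre (rod axis), a toe reaching 28 mm along +x, its tip 5 mm higher. Origin: centre of the handle, z up. It hangs by the handle on the stand's prongs, origin 159 mm high. Grip the handle's middle across its x from above.
- hook_seat (a point): Where the bar settles on the hook: on the toe's axis, 115 mm below the handle's centre and 8 mm from the rod's axis towards the toe's tip (the tool's +x). Axes as the tool's.
- hook_stand: Fixed steel stand. Origin on the table, 60 mm behind the hung handle; x points from the handle to its post (18 mm round, 150 mm high, 80 mm behind the handle). Base plate 10 mm thick. Two 8 mm prongs run to -x, 40 mm either side of the middle, tops 150 mm high; they end 20 mm in front of the handle's centre in upturned tips with black balls, 171 mm high, so raise the handle 25 mm or more first.
- jar: White jar with a red cap, 72 mm across, 121 mm high, standing loose; leave it. Origin: centre of its underside.
- date_stamp: Hand stamp with a red grip, 34 x 32 x 87 mm, loose; leave it. Origin: centre of its underside.
- ink_pad: Dark blue ink pad, 62 x 92 x 14 mm, loose; leave it. Origin: centre of its underside.
- probe_thermometer: White probe thermometer, 161 x 30 x 17 mm, loose; leave it. Origin: centre of its underside.
There are look-alikes about, which are no part of the job. What is shaped like the lifting_hook but purple is not meant.

How it is judged (in metres and radians):
On the way, in this order (a step that is already met when the one before it is completed fails the run):
1. the hook is lifted up and off its stand: raised at least 25 mm, touching the stand no more (z of lifting_hook in the frame of hook_stand above 0.184 m and contact force between lifting_hook and hook_stand below 0.1 N and contact force between the fingers and lifting_hook above 2 N), for 0.2 s.
2. the lid is pulled off its seal with the hook (value of joint box_lid above 0.05 rad and contact force between lifting_hook and cool_box above 0.8 N and distance between hook_seat and pull_bar below 0.03 m), for 0.1 s.
At the end, for the whole second after the job is handed in: The lid stands still 0.07 to 0.19 rad open (17 to 47 mm at its front edge), its bar hanging on the hook (seat within 30 mm of bar centre, over 0.8 N), the hook's handle held in the gripper (over 2 N), clear of its stand; the fingers do not touch the box (value of joint box_lid between 0.07 and 0.19 rad and velocity of joint box_lid between -0.08 and 0.08 rad/s and contact force between lifting_hook and cool_box above 0.8 N and distance between hook_seat and pull_bar below 0.03 m and contact force between the fingers and lifting_hook above 2 N and contact force between lifting_hook and hook_stand below 0.1 N and contact force between the fingers and cool_box below 0.1 N); the arm keeps its last pose, push and grip.
It fails at once if the lid is thrown open beyond 0.30 rad (value of joint box_lid above 0.3 rad).
It fails at once if the fingers or arm push on the cool box (contact force between any of the fingers, the arm and cool_box above 2 N).
It fails at once if another thing is shifted by more than 30 mm (distance of any of jar, date_stamp, ink_pad, probe_thermometer from where it was at the start of the episode above 0.03 m).
It also fails if it takes over 45 s, if anything falls off the work surface, if the arm or the gripper's body presses on something with over 40 N, if the wrist force passes 120 N, or if a joint passes its speed limit or range.

## Working session

There is one attempt and no reset: what is moved stays moved. The work goes in short steps, Python scripts to look and compute and a tool call to move; the robot and the scene stay as the last step left them, time stands still between calls to the robot, and variables do not carry over. Pictures are saved under pics/ and viewed, and the job is handed in when it is done.

Besides the shell and the picture viewer there is one more tool, called after ">>>" as name(argument=value, ...), one argument or row to a line, values as JSON. servo_tool: Moves the arm, as the interface text tells. Its arguments: {"type":"object","properties":{"motion":{"type":"array","items":{"type":"array","items":{"type":"array","items":{"type":"number"}}}},"gripper":{"type":"number"},"newtons":{"type":"number"}},"required":["motion"]}

```bash
ls; mkdir -p pics
python3 - <<'E'
from workcell import bot
import cv2,pickle
print(bot.get_obs())
for n in ["scene","top"]:
    p=bot.camera(n); cv2.imwrite(f"pics/{n}0.png",p["color"][:,:,::-1])
    pickle.dump(p,open(f"{n}0.pkl","wb"))
    print(n,p["fx"],p["fy"],p["cx"],p["cy"],p["R"],p["t"])
    for l in ["cool_box","lifting_hook","hook_stand","pull_bar","jar","date_stamp","ink_pad","probe_thermometer"]:
        print(l,[( [round(v) for v in d["rect"]],round(d["confidence"],2)) for d in bot.look_for(p,l)])
E
```

```text
pics
{'time': 0.0, 'q': array([-7.13350919e+01,  5.01252463e+00,  1.00307916e+01,  9.50983017e+01,
        7.86673573e-04,  8.99996642e+01]), 'qd': array([-0.07636992,  0.041861  ,  0.01542566, -0.04722439,  0.07783906,
       -0.03549508]), 'joint_efforts': array([-3.74383353e-04, -5.20395041e+01,  4.64799678e+01,  1.65563315e-02,
        1.00593145e-04,  3.81311656e-05]), 'ee_pos': array([ 0.17595303, -0.52086969,  0.24953657]), 'tcp_rot': array([-1.79919965e+02, -7.87141909e-04,  1.86652428e+01]), 'wrist_force': array([0.55932576, 0.43706678, 0.9077707 ]), 'torque': array([-0.04260977,  0.00913074,  0.02334362]), 'opening': 0.08535370988978158}
scene 365.8532741578949 365.8532741578949 316.52958527543603 203.6995363001426 [[-0.81270666 -0.58263688 -0.00649277]
 [-0.37120898  0.52631556 -0.76498094]
 [ 0.44912335 -0.61929493 -0.6440202 ]] [0.41326955 0.34441236 0.94562273]
cool_box [([218, 179, 126, 110], 0.57)]
lifting_hook [([376, 189, 30, 19], 0.82), ([367, 148, 12, 38], 0.7), ([218, 177, 122, 111], 0.64), ([203, 278, 34, 49], 0.64)]
hook_stand [([342, 150, 41, 56], 0.91)]
pull_bar [([216, 177, 126, 92], 0.59)]
jar [([206, 281, 30, 47], 0.93)]
date_stamp [([420, 171, 13, 21], 0.42)]
ink_pad [([370, 168, 29, 19], 0.48)]
probe_thermometer [([339, 259, 18, 7], 0.5)]
top 391.8148459930977 391.8148459930977 310.8348914616189 200.75212566878844 [[-0.01758394 -0.99982827  0.00585181]
 [-0.99870394  0.01728398 -0.04787172]
 [ 0.04776236 -0.006686   -0.99883635]] [-0.05260871  0.5743681   1.31745278]
cool_box [([228, 141, 108, 89], 0.81)]
lifting_hook [([352, 256, 37, 11], 0.63), ([392, 207, 38, 14], 0.48)]
hook_stand [([373, 184, 55, 49], 0.8), ([393, 206, 37, 17], 0.41)]
pull_bar [([224, 140, 115, 93], 0.69)]
jar [([174, 188, 30, 24], 0.72)]
date_stamp [([439, 254, 16, 13], 0.5)]
ink_pad [([421, 201, 24, 28], 0.96)]
probe_thermometer [([294, 248, 10, 11], 0.51)]
```

Run:
```python
import cv2
a=cv2.imread("pics/scene0.png");b=cv2.imread("pics/top0.png")
cv2.imwrite("pics/s0c.png",cv2.resize(a[130:340,180:450],None,fx=2.8,fy=2.8,interpolation=cv2.INTER_CUBIC))
cv2.imwrite("pics/t0c.png",cv2.resize(b[120:290,160:470],None,fx=2.5,fy=2.5,interpolation=cv2.INTER_CUBIC))
```

```text
(no output)
```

View pics/scene0.png

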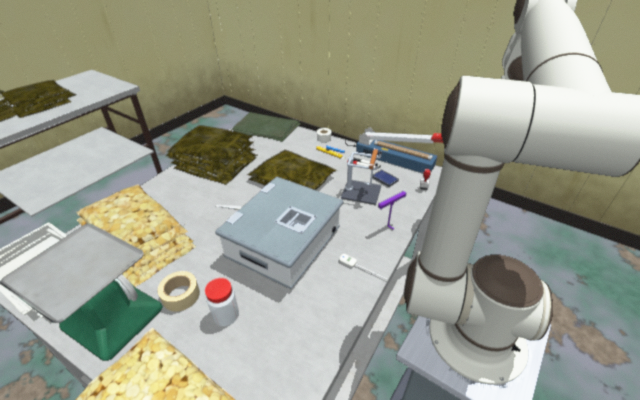

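View pics/s0c.png

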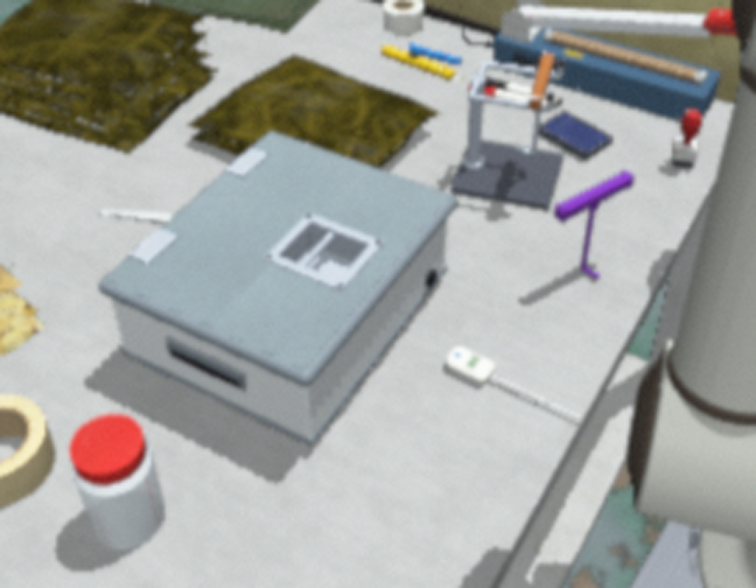

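View pics/t0c.png

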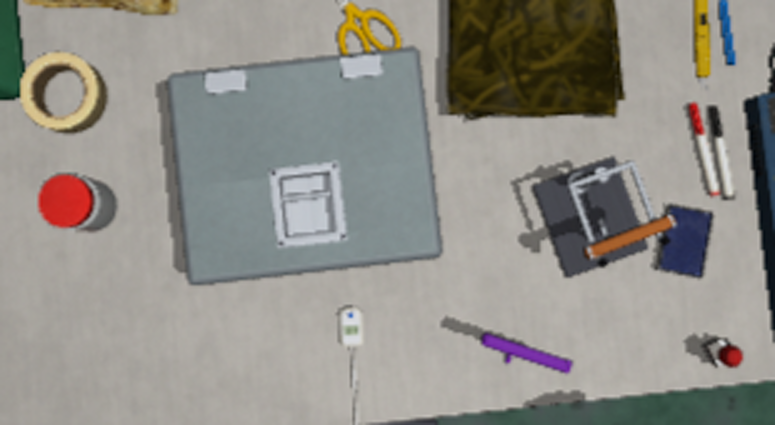

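```bash
cat > h.py <<'E'
import numpy as np
def ray(p,u,v,z):
    R,t=np.array(p["R"]),np.array(p["t"]); C=-R.T@t
    d=R.T@np.array([(u-p["cx"])/p["fx"],(v-p["cy"])/p["fy"],1.]); s=(z-C[2])/d[2]; return C+s*d
def proj(p,X):
    c=np.array(p["R"])@np.array(X)+np.array(p["t"]); return np.array([p["fx"]*c[0]/c[2]+p["cx"],p["fy"]*c[1]/c[2]+p["cy"]])
E
python3 - <<'E'
import cv2
a=cv2.imread("pics/scene0.png");b=cv2.imread("pics/top0.png")
import numpy as np
c=lambda i,x,y,w,h,f:cv2.resize(i[y:y+h,x:x+w],None,fx=f,fy=f,interpolation=cv2.INTER_CUBIC)
cv2.imwrite("pics/z1.png",np.hstack([c(b,365,170,65,65,6)if 0 else c(b,370,175,65,65,6),c(a,335,140,65,65,6)]))
cv2.imwrite("pics/z2.png",np.hstack([c(b,262,178,40,45,9),c(a,270,198,50,45,9)]))
E
```

```text
(no output)
```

View pics/z1.png

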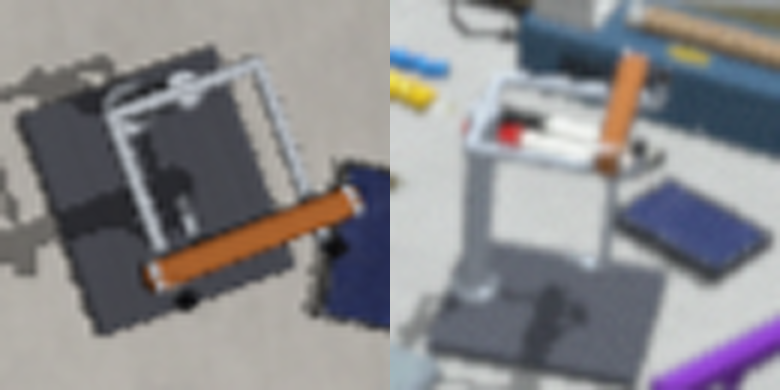

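View pics/z2.png

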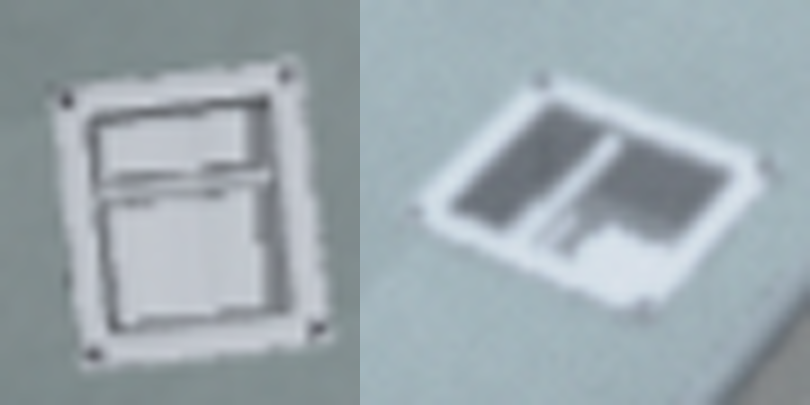

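Run:
```python
import pickle
from h import *
T=pickle.load(open("top0.pkl","rb"));S=pickle.load(open("scene0.pkl","rb"))
np.set_printoptions(precision=4,suppress=True)
f=lambda u,v,ox,oy,s:(ox+(u+.5)/s-.5,oy+(v+.5)/s-.5)
# handle
A=ray(T,*f(146,275,370,175,6),.164);B=ray(T,*f(361,198,370,175,6),.164)
print("handle",A,B,(A+B)/2,np.linalg.norm(A-B))
c=(A+B)/2;d=(A-B)/np.linalg.norm(A-B); print("y dir deg",np.degrees(np.arctan2(d[1],d[0])))
a=ray(S,*f(632-390,52,335,140,6),.164);b=ray(S,*f(608-390,172,335,140,6),.160);print("scene handle",a,b,(a+b)/2,np.linalg.norm(a-b))
# stand x: rotate y dir by -90: toward +X world
y=d if d[1]>0 else -d; x=np.array([y[1],-y[0],0])
if x[0]<0:x=-x
print("x",x,"yaw",np.degrees(np.arctan2(x[1],x[0])))
for sgn in(1,-1):
  for nm,p in(("T",T),("S",S)):
    foot=[c[0],c[1],.044];tip=np.array(foot)+sgn*28*.001*x+[0,0,.005]
    q1,q2=proj(p,foot),proj(p,tip)
    o=(370,175) if nm=="T" else(335,140)
    print(sgn,nm,(q1-o)*6,(q2-o)*6)
# post
o=(370,175);print("post pred",(proj(T,c+.08*x+[0,0,.15-c[2]])-o)*6)
# lid corners
L=[ray(T,160+u/2.5,120+v/2.5,.132) for u,v in((168,72),(417,47),(441,256),(190,284))]
print("lid",np.array(L),"ctr",np.mean(L,0)); 
for i in range(4):
  e=L[(i+1)%4]-L[i];print(np.linalg.norm(e),np.degrees(np.arctan2(e[1],e[0])))
K=[ray(T,*f(u,v,262,178,9),.134) for u,v in((67,99),(288,73),(318,328),(94,354))]
print("cup ctr",np.mean(K,0),K)
b1=ray(T,*f(100,190,262,178,9),.128);b2=ray(T,*f(272,177,262,178,9),.128)
print("bar",b1,b2,(b1+b2)/2)
s1=ray(S,*f(615-360,140,270,198,9),.128);s2=ray(S,*f(528-360,230,270,198,9),.128);print("bar scene",s1,s2,(s1+s2)/2)
print("box origin + from bar")
```

```text
handle [ 0.5026 -0.3107  0.164 ] [ 0.5393 -0.42    0.164 ] [ 0.521  -0.3653  0.164 ] 0.11532513570043666
y dir deg 108.58488017040371
scene handle [ 0.5439 -0.4194  0.164 ] [ 0.4954 -0.3031  0.16  ] [ 0.5197 -0.3612  0.162 ] 0.12612838295361556
x [0.9479 0.3187 0.    ] yaw 18.58488017040371
1 T [193.9968 237.0209] [178.6348 189.0664]
1 S [211.7959 262.8049] [168.4446 248.8023]
-1 T [193.9968 237.0209] [213.7292 284.8322]
-1 S [211.7959 262.8049] [256.9672 264.1004]
post pred [189.511   86.4247]
lid [[ 0.7341  0.1956  0.132 ]
 [ 0.7604 -0.115   0.132 ]
 [ 0.4994 -0.1396  0.132 ]
 [ 0.4704  0.1704  0.132 ]] ctr [0.6161 0.0278 0.132 ]
0.3117276147503681 -85.15782762106981
0.2621186402270577 -174.62129943849095
0.3114099459632798 95.34112249151671
0.26483360501428543 5.4444846788973384
cup ctr [0.5676 0.0246 0.134 ] [array([0.6076, 0.0669, 0.134 ]), array([ 0.6153, -0.0091,  0.134 ]), array([ 0.5274, -0.0181,  0.134 ]), array([0.5199, 0.0588, 0.134 ])]
bar [0.5764 0.0565 0.128 ] [ 0.5799 -0.0028  0.128 ] [0.5782 0.0268 0.128 ]
bar scene [ 0.5807 -0.0037  0.128 ] [0.5767 0.0485 0.128 ] [0.5787 0.0224 0.128 ]
box origin + from bar
```

The wanted hook is the one with the orange-brown wooden handle hanging on the stand: scene (373,158), top (412,214). The other candidate, at scene (392,200) and top (370,261), is purple, so it's the look-alike and I leave it alone. The enlarged crop confirms the wooden handle lies across the prongs, with its toe pointing towards the post. Handle centre is about (0.521,-0.365) with yaw 18.6°. Bar centre is about (0.578,0.0255) with box yaw 5.2°.

>>> servo_tool(
  motion=[
    [[25,-2,0,0,0,0],[40,-4,0,0,0,0],[45,-5,0,0,0,0],[45,-5,0,0,0,0],[45,-5,0,0,0,0]],
  ],
  gripper=85,
)

```text
time: 1.4
ee_pos: [0.3602, -0.4362, 0.2504]
tcp_rot: [180.0, -0.0, 18.6]
wrist_force: [-0.1, -0.6, -0.4]
opening: 0.0851
```

>>> servo_tool(
  motion=[
    [[45,-5,0,0,0,0],[45,-5,0,0,0,0],[45,-4,0,0,0,0],[42,-3,0,0,0,0],[0,0,0,0,0,-0.145]],
  ],
)

```text
time: 1.9
ee_pos: [0.5249, -0.3619, 0.2487]
tcp_rot: [-179.9, -0.0, 27.2]
wrist_force: [-1.0, -0.3, 0.1]
opening: 0.0849
```

>>> servo_tool(
  motion=[
    [[0,0,0,0,0,-0.145],[0,0,0,0,0,-0.145],[0,0,0,0,0,-0.145],[0,0,0,0,0,-0.145],[0,0,0,0,0,-0.145]],
  ],
)

```text
time: 2.4
ee_pos: [0.5211, -0.3644, 0.2502]
tcp_rot: [-180.0, -0.0, 68.9]
wrist_force: [-0.9, -0.0, -0.4]
opening: 0.0849
```

>>> servo_tool(
  motion=[
    [[0,0,0,0,0,-0.145],[0,0,0,0,0,-0.145],[0,0,0,0,0,-0.145],[0,0,0,0,0,-0.145],[0,0,0,0,0,-0.12]],
  ],
)

```text
time: 2.9
ee_pos: [0.5211, -0.3644, 0.2502]
tcp_rot: [-180.0, -0.0, 109.0]
wrist_force: [-0.3, -0.1, 0.1]
opening: 0.0848
```

>>> servo_tool(
  motion=[
    [[0,0,20,0,0,0],[0,0,20,0,0,0],[0,0,15,0,0,0.007]],
  ],
)

```text
time: 3.2
ee_pos: [0.5208, -0.3643, 0.1939]
tcp_rot: [-180.0, -0.0, 108.2]
wrist_force: [-0.2, -0.3, 0.0]
opening: 0.0845
```

Run:
```python
from workcell import bot
import cv2,numpy as np
c=lambda i,x,y,w,h,f:cv2.resize(i[y:y+h,x:x+w],None,fx=f,fy=f,interpolation=cv2.INTER_CUBIC)
a=bot.camera("scene")["color"][:,:,::-1];b=bot.camera("top")["color"][:,:,::-1]
cv2.imwrite("pics/d1.png",np.hstack([c(b,360,165,80,80,5),c(a,325,110,80,80,5)]))
print(bot.get_obs()["ee_pos"],bot.get_obs()["tcp_rot"])
```

```text
[ 0.5203395  -0.36390657  0.19286502] [-1.79873775e+02 -1.70489290e-01  1.08215331e+02]
```

View pics/d1.png

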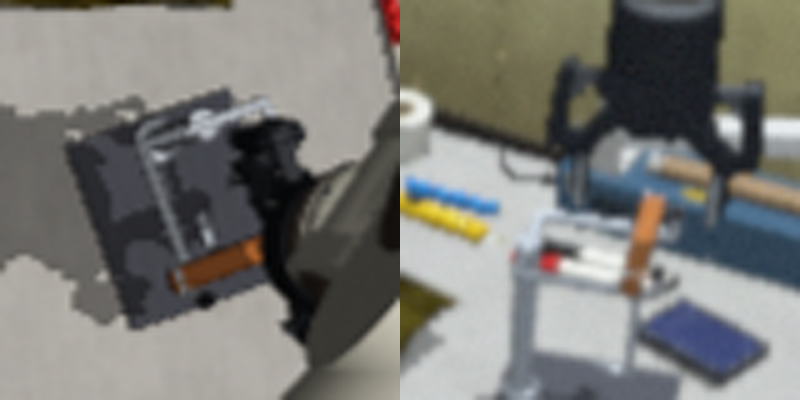

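The open fingers straddle the wooden handle's middle (scene crop, handle at (648,240), fingers at (575,190) and (715,195)). I'll go down and grip.

>>> servo_tool(
  motion=[
    [[0,0,12,0,0,0],[0,0,12,0,0,0],[0,0,9,0,0,0],[0,0,0,0,0,0]],
  ],
)

```text
time: 3.7
ee_pos: [0.5206, -0.3641, 0.1606]
tcp_rot: [-179.9, -0.1, 108.2]
wrist_force: [-0.3, 0.2, -0.1]
opening: 0.0851
```

>>> servo_tool(
  motion=[
    [[0,0,0,0,0,0],[0,0,0,0,0,0],[0,0,0,0,0,0],[0,0,0,0,0,0],[0,0,0,0,0,0]],
  ],
  gripper=8,
  newtons=70,
)

```text
time: 4.2
ee_pos: [0.5212, -0.3645, 0.1628]
tcp_rot: [180.0, 0.0, 108.2]
wrist_force: [0.3, 1.3, 1.5]
opening: 0.0146
```

>>> servo_tool(
  motion=[
    [[0,0,0,0,0,0],[0,0,0,0,0,0],[0,0,0,0,0,0],[0,0,0,0,0,0],[0,0,0,0,0,0]],
  ],
)

```text
time: 4.7
ee_pos: [0.5212, -0.3645, 0.1628]
tcp_rot: [180.0, 0.0, 108.2]
wrist_force: [0.2, 0.2, 6.1]
opening: 0.0148
```

>>> servo_tool(
  motion=[
    [[0,0,-5,0,0,0],[0,0,-12,0,0,0],[0,0,-15,0,0,0],[0,0,-15,0,0,0],[0,0,-15,0,0,0]],
  ],
)

```text
time: 5.2
ee_pos: [0.5209, -0.3644, 0.2253]
tcp_rot: [-180.0, -0.0, 108.2]
wrist_force: [0.9, 0.2, -2.0]
opening: 0.0149
```

>>> servo_tool(
  motion=[
    [[0,0,-20,0,0,0],[0,0,-25,0,0,0],[0,0,-20,0,0,0],[0,0,0,0,0,0],[0,0,0,0,0,0]],
  ],
  newtons=100,
)

```text
time: 5.7
ee_pos: [0.5212, -0.3645, 0.289]
tcp_rot: [180.0, 0.0, 108.2]
wrist_force: [-0.6, 0.3, -1.8]
opening: 0.014
```

Run:
```python
from workcell import bot
import cv2,numpy as np
c=lambda i,x,y,w,h,f:cv2.resize(i[y:y+h,x:x+w],None,fx=f,fy=f,interpolation=cv2.INTER_CUBIC)
a=bot.camera("scene")["color"][:,:,::-1];b=bot.camera("top")["color"][:,:,::-1]
cv2.imwrite("pics/e1.png",np.hstack([c(b,340,150,100,100,4),c(a,325,80,100,100,4)]))
o=bot.get_obs();print(o["ee_pos"],o["tcp_rot"],o["wrist_force"],o["torque"])
```

```text
[ 0.52086412 -0.36427798  0.28781402] [-1.79931954e+02 -9.07948963e-02  1.08219456e+02] [ 0.3518456  -0.24506515 -0.90477589] [-0.04471026  0.00609058 -0.03959019]
```

View pics/e1.png

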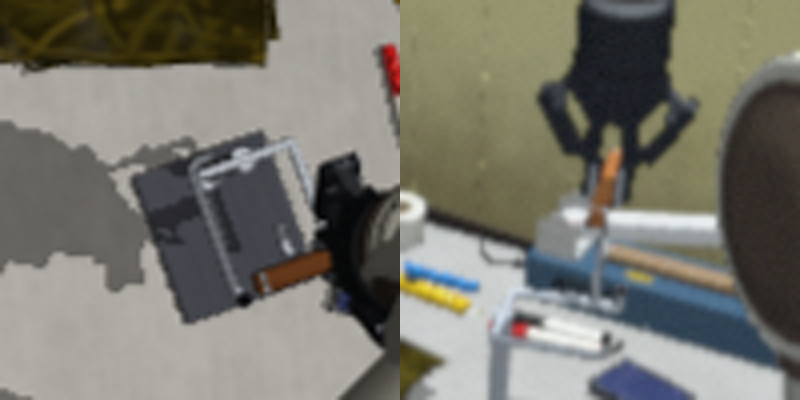

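>>> servo_tool(
  motion=[
    [[20,7.5,0,0,0,0],[35,13.5,0,0,0,0],[42,16,0,0,0,0],[42,16,0,0,0,0],[42,16,0,0,0,0]],
  ],
)

```text
time: 6.3
ee_pos: [0.5293, -0.1692, 0.2879]
tcp_rot: [-179.9, -0.1, 108.2]
wrist_force: [1.6, 0.2, -1.4]
opening: 0.0144
```

>>> servo_tool(
  motion=[
    [[42,16,0,0,0,0],[42,16,0,0,0,0],[42,16,0,0,0,0],[35,12.5,0,0,0,0],[20,7.5,0,0,0,0]],
  ],
)

```text
time: 6.8
ee_pos: [0.5373, 0.0249, 0.288]
tcp_rot: [-179.9, -0.0, 108.3]
wrist_force: [-0.6, 0.0, -1.3]
opening: 0.0142
```

>>> servo_tool(
  motion=[
    [[0,0,0,0,0,0.075],[0,0,0,0,0,0.08],[0,0,0,0,0,0.072],[0,0,0,0,0,0],[0,0,0,0,0,0]],
  ],
)

```text
time: 7.3
ee_pos: [0.5377, 0.0223, 0.2885]
tcp_rot: [-179.9, -0.0, 95.3]
wrist_force: [0.7, 0.7, -1.5]
opening: 0.0141
```

```bash
cat > look.py <<'E'
import sys,pickle
from workcell import bot
import cv2,numpy as np
n=sys.argv[1]
c=lambda i,x,y,w,h,f:cv2.resize(i[y:y+h,x:x+w],None,fx=f,fy=f,interpolation=cv2.INTER_CUBIC)
S=bot.camera("scene");T=bot.camera("top");a=S["color"][:,:,::-1];b=T["color"][:,:,::-1]
pickle.dump((S,T),open(n+".pkl","wb"))
cv2.imwrite(f"pics/{n}.png",np.hstack([c(b,235,150,80,100,5),c(a,250,140,80,100,5)]))
o=bot.get_obs();print(o["time"],o["ee_pos"],o["tcp_rot"],o["wrist_force"],o["torque"],o["opening"])
E
python3 look.py f1
```

```text
7.4 [0.53784642 0.0222112  0.28886601] [-1.79965293e+02 -3.49043466e-03  9.52976189e+01] [-0.8878309   0.73361073 -0.67421656] [0.012338   0.01903375 0.01086946] 0.01396718054496662
```

View pics/f1.png

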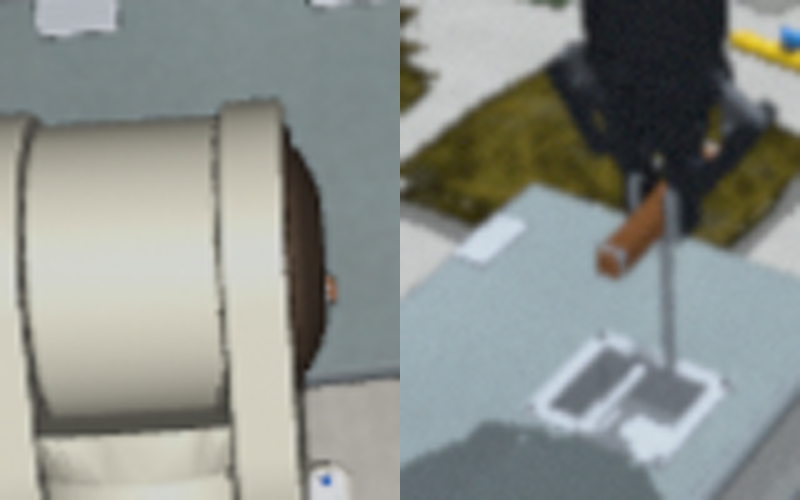

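```bash
cat > ov.py <<'E'
import sys,pickle,cv2
from h import *
n=sys.argv[1];ex,ey,ez=map(float,sys.argv[2:5]); dz=float(sys.argv[5]); yaw=np.radians(5.3)
S,T=pickle.load(open(n+".pkl","rb"))
x=np.array([np.cos(yaw),np.sin(yaw),0]);y=np.array([-x[1],x[0],0])
c=np.array([ex,ey,ez-dz]);f=8;ox,oy=265,165;W,H=65,62
im=cv2.resize(S["color"][oy:oy+H,ox:ox+W,::-1],None,fx=f,fy=f,interpolation=cv2.INTER_CUBIC)
def P(X):
    q=proj(S,X);return tuple(int(round(v)) for v in ((q-(ox,oy)+.5)*f))
foot=c-[0,0,.115];tip=foot+.028*x+[0,0,.005]
for a,b,k in((c-.058*y,c+.058*y,(0,255,0)),(c,foot,(0,0,255)),(foot,tip,(255,0,255))):
    cv2.line(im,P(a),P(b),k,1)
bar=np.array([.578,.0255,.126]);cv2.line(im,P(bar-.032*y),P(bar+.032*y),(0,255,255),1)
print(P(foot),P(tip),P(c+.058*y))
cv2.imwrite(f"pics/{n}_ov.png",np.hstack([im,cv2.resize(S["color"][oy:oy+H,ox:ox+W,::-1],None,fx=4,fy=8,interpolation=cv2.INTER_CUBIC)])[:, :790])
E
python3 ov.py f1 .5378 .0222 .2887 .003
```

```text
(312, 385) (247, 349) (207, 222)
```

View pics/f1_ov.png

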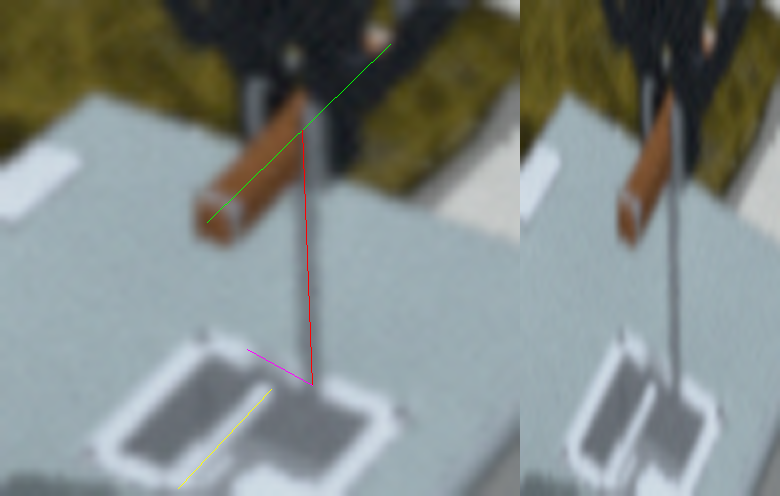

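>>> servo_tool(
  motion=[
    [[0,0,10,0,0,0],[0,0,12,0,0,0],[0,0,10,0,0,0],[0,0,0,0,0,0]],
  ],
)

```text
time: 7.8
ee_pos: [0.5373, 0.0222, 0.255]
tcp_rot: [-179.8, -0.0, 95.2]
wrist_force: [0.6, -0.6, -1.1]
opening: 0.0141
```

```bash
python3 look.py f2; python3 ov.py f2 .5378 .0222 .2567 .003
```

```text
7.9 [0.53776702 0.02225194 0.25691438] [-1.79958741e+02 -2.36400533e-03  9.52172277e+01] [-0.62080232  0.61886296 -0.97244756] [ 1.81122675e-02 -3.50905409e-02 -4.80950717e-05] 0.014168855486228387
(315, 450) (250, 414) (212, 298)
```

View pics/f2_ov.png

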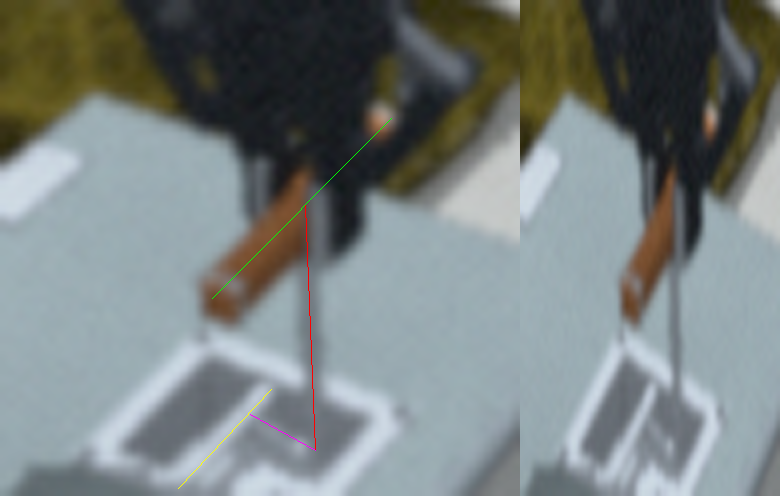

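>>> servo_tool(
  motion=[
    [[0,0,5,0,0,0],[0,0,6,0,0,0],[0,0,5,0,0,0],[0,0,0,0,0,0]],
  ],
)

```text
time: 8.3
ee_pos: [0.5377, 0.0223, 0.2403]
tcp_rot: [-179.9, -0.0, 95.2]
wrist_force: [-0.3, 0.4, -1.0]
opening: 0.0141
```

>>> servo_tool(
  motion=[
    [[0,0,4,0,0,0],[0,0,4,0,0,0],[0,0,3,0,0,0],[0,0,0,0,0,0],[0,0,0,0,0,0]],
  ],
)

```text
time: 8.8
ee_pos: [0.538, 0.0223, 0.2303]
tcp_rot: [-180.0, -0.0, 95.2]
wrist_force: [-0.0, -1.0, -1.3]
opening: 0.0141
```

```bash
python3 look.py f3; python3 ov.py f3 .5378 .0222 .2297 .003
```

```text
8.9 [0.53804499 0.02229404 0.23046581] [1.79985247e+02 2.28345646e-03 9.52151627e+01] [ 0.74322169  0.48762056 -1.34111521] [0.02800709 0.01420299 0.03190022] 0.01373535476515785
(317, 502) (254, 467) (217, 359)
```

View pics/f3_ov.png

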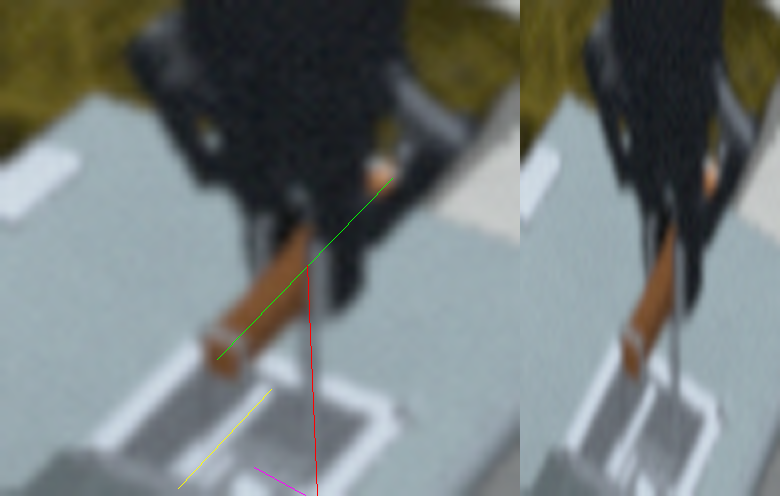

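>>> servo_tool(
  motion=[
    [[0,0,2,0,0,0],[0,5,0,0,0,0],[0,6,0,0,0,0],[0,4,0,0,0,0],[0,0,0,0,0,0]],
  ],
)

```text
time: 9.4
ee_pos: [0.5535, 0.0237, 0.228]
tcp_rot: [-180.0, -0.0, 95.2]
wrist_force: [0.0, 0.2, -1.9]
opening: 0.0138
```

>>> servo_tool(
  motion=[
    [[0,5,0,0,0,0],[0,5,0,0,0,0],[0,4,0,0,0,0],[0,0,0,0,0,0],[0,0,0,0,0,0]],
  ],
)

```text
time: 9.9
ee_pos: [0.5669, 0.0249, 0.2282]
tcp_rot: [-180.0, 0.0, 95.2]
wrist_force: [-0.4, 0.0, -1.2]
opening: 0.014
```

```bash
python3 look.py f4; python3 ov.py f4 .567 .0249 .2280 .003
```

```text
10.0 [0.56677416 0.02491506 0.22834958] [-1.79998682e+02 -3.54728619e-04  9.52131101e+01] [ 0.76825758  0.36957042 -1.19284409] [-0.025051    0.03331126  0.01328939] 0.013795486179803041
(251, 479) (189, 444) (145, 335)
```

View pics/f4_ov.png

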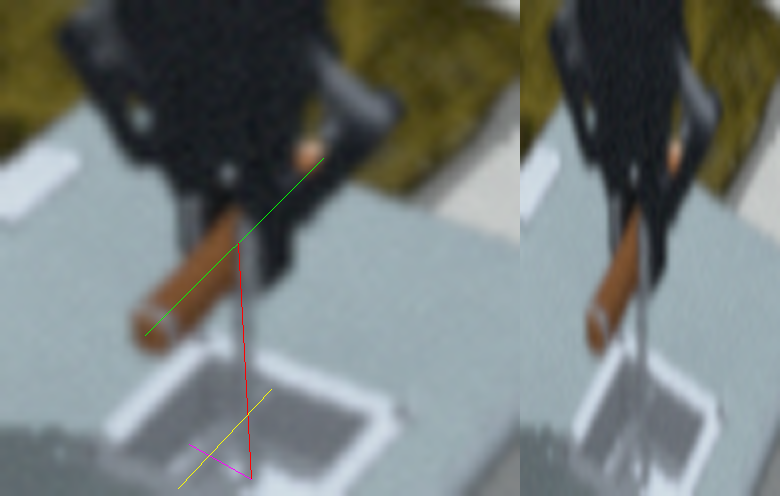

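>>> servo_tool(
  motion=[
    [[0,1.5,0,0,0,0],[0,0,-2,0,0,0],[0,0,-2,0,0,0],[0,0,-1,0,0,0],[0,0,0,0,0,0]],
  ],
  newtons=120,
)

```text
time: 10.5
ee_pos: [0.5684, 0.0251, 0.2336]
tcp_rot: [180.0, 0.0, 95.2]
wrist_force: [0.1, -0.2, -0.5]
opening: 0.0137
```

>>> servo_tool(
  motion=[
    [[0,0,-1.5,0,0,0],[0,0,-1.5,0,0,0],[0,0,0,0,0,0],[0,0,0,0,0,0]],
  ],
)

```text
time: 10.9
ee_pos: [0.5684, 0.0251, 0.2363]
tcp_rot: [180.0, 0.0, 95.2]
wrist_force: [0.1, -0.2, -2.0]
opening: 0.0139
```

>>> servo_tool(
  motion=[
    [[0,0,-1,0,0,0],[0,0,-1,0,0,0],[0,0,0,0,0,0]],
  ],
)

```text
time: 11.2
ee_pos: [0.5682, 0.0251, 0.2372]
tcp_rot: [-179.9, -0.0, 95.2]
wrist_force: [1.0, 0.7, -10.9]
opening: 0.0136
```

>>> servo_tool(
  motion=[
    [[0,0,-1,0,0,0],[0,0,-1,0,0,0],[0,0,0,0,0,0]],
  ],
)

```text
time: 11.5
ee_pos: [0.5683, 0.025, 0.2402]
tcp_rot: [-180.0, -0.0, 95.2]
wrist_force: [0.8, 0.3, -8.8]
opening: 0.0137
```

>>> servo_tool(
  motion=[
    [[0,0,-1,0,0,0],[0,0,-1,0,0,0],[0,0,0,0,0,0]],
  ],
)

```text
time: 11.8
ee_pos: [0.5685, 0.0251, 0.2435]
tcp_rot: [179.9, 0.0, 95.2]
wrist_force: [1.0, -0.5, -6.2]
opening: 0.0135
```

>>> servo_tool(
  motion=[
    [[0,0,-2,0,0,0],[0,0,-2,0,0,0],[0,0,-2,0,0,0],[0,0,-2,0,0,0],[0,0,0,0,0,0]],
  ],
)

```text
time: 12.3
ee_pos: [0.5687, 0.0251, 0.2508]
tcp_rot: [179.9, 0.0, 95.2]
wrist_force: [5.2, -0.5, -6.0]
opening: 0.0136
```

>>> servo_tool(
  motion=[
    [[0,0,-2,0,0,0],[0,0,-2,0,0,0],[0,0,-1,0,0,0],[0,0,0,0,0,0],[0,0,0,0,0,0]],
  ],
)

```text
time: 12.8
ee_pos: [0.5689, 0.0251, 0.2555]
tcp_rot: [179.9, 0.0, 95.2]
wrist_force: [5.2, -0.1, -7.3]
opening: 0.0134
```

```bash
python3 look.py g1
python3 - <<'E'
import pickle,cv2
S,T=pickle.load(open("g1.pkl","rb"))
cv2.imwrite("pics/g1s.png",cv2.resize(S["color"][150:310,190:370,::-1],None,fx=4,fy=3.7,interpolation=cv2.INTER_CUBIC))
E
```

```text
12.9 [0.56890141 0.02508576 0.25544403] [1.79929498e+02 3.65359344e-03 9.52147034e+01] [ 5.78432702 -0.55536527 -6.53820532] [ 0.12441442 -1.69705436 -0.01011878] 0.014089987487228131
```

View pics/g1s.png

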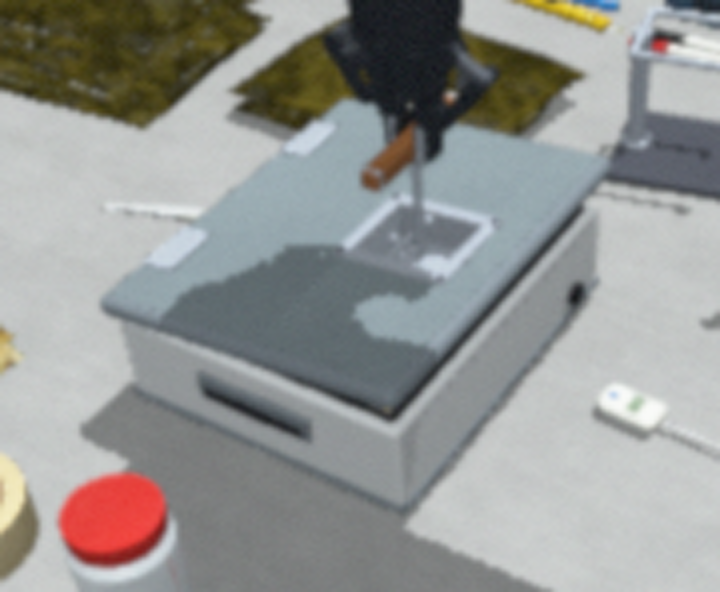

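>>> servo_tool(
  motion=[
    [[0,1,0,0,0,0],[0,0,0,0,0,0],[0,0,0,0,0,0]],
  ],
)

```text
time: 13.2
ee_pos: [0.5694, 0.0251, 0.2552]
tcp_rot: [-180.0, -0.0, 95.2]
wrist_force: [4.4, 0.4, -6.5]
opening: 0.0137
```

```bash
python3 look.py g2
python3 - <<'E'
import pickle,cv2
from h import *
S,T=pickle.load(open("g2.pkl","rb"))
S0=pickle.load(open("scene0.pkl","rb"))
yaw=np.radians(5.2);x=np.array([np.cos(yaw),np.sin(yaw),0]);y=np.array([-x[1],x[0],0])
o=np.array([.578,.0255,0])+.04*x
H=o+.125*x+[0,0,.132]
f=6;ox,oy=215,200
for n,P in(("g2",S),("z0",S0)):
  im=cv2.resize(P["color"][oy:oy+95,ox:ox+130,::-1],None,fx=f,fy=f,interpolation=cv2.INTER_CUBIC)
  for a,k in((0,(0,0,255)),(.07,(0,255,255)),(.12,(0,255,0)),(.19,(255,0,0))):
    pts=[H+s*.15*y-.25*np.cos(a)*x+[0,0,.25*np.sin(a)] for s in(-1,1)]
    q=[tuple(int(round(v)) for v in (proj(P,p)-(ox,oy)+.5)*f) for p in pts];cv2.line(im,q[0],q[1],k,1)
  cv2.imwrite(f"pics/{n}_lid.png",im)
E
```

```text
13.3 [0.56939903 0.02515204 0.25525274] [1.79997975e+02 1.87830039e-04 9.52153444e+01] [ 4.28049831  0.72891947 -6.13000277] [ 0.0699322  -1.26992116  0.01513236] 0.013453022426647343
```

View pics/g2_lid.png

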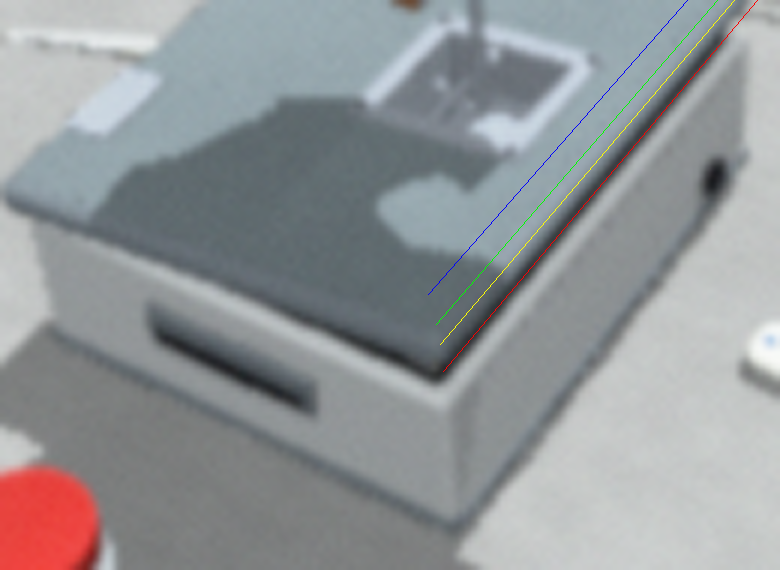

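View pics/z0_lid.png

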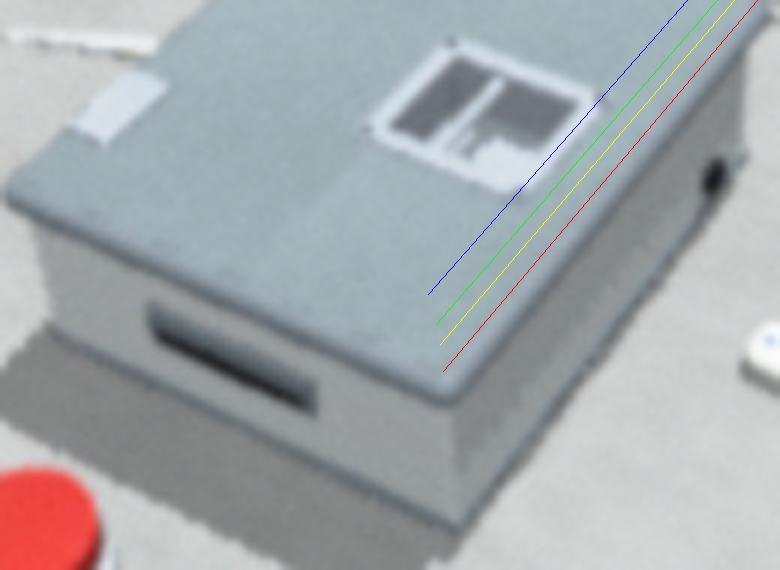

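>>> servo_tool(
  motion=[
    [[0,1,0,0,0,0],[0,0,0,0,0,0],[0,0,0,0,0,0],[0,0,0,0,0,0],[0,0,0,0,0,0]],
  ],
)

```text
time: 13.8
ee_pos: [0.5701, 0.0252, 0.2552]
tcp_rot: [-180.0, -0.0, 95.2]
wrist_force: [0.9, -0.8, -5.2]
opening: 0.0135
```

>>> servo_tool(
  motion=[
    [[0,0,0,0,0,0],[0,0,0,0,0,0],[0,0,0,0,0,0],[0,0,0,0,0,0],[0,0,0,0,0,0]],
  ],
)

```text
time: 14.3
ee_pos: [0.5703, 0.0252, 0.2553]
tcp_rot: [-180.0, -0.0, 95.2]
wrist_force: [0.9, -0.7, -6.7]
opening: 0.0138
```

```bash
python3 look.py g3
python3 - <<'E'
import pickle,cv2,numpy as np
im=[]
for n in("g2","g3"):
  S,T=pickle.load(open(n+".pkl","rb"));im.append(cv2.resize(S["color"][170:270,265:340,::-1],None,fx=5,fy=5,interpolation=cv2.INTER_CUBIC))
cv2.imwrite("pics/g3c.png",np.hstack(im))
E
```

```text
14.4 [0.57029545 0.02522366 0.25526156] [-1.79991665e+02  1.14632681e-03  9.52128863e+01] [ 0.71346001  0.10286952 -6.25948508] [ 0.04538745 -0.05862009  0.01580053] 0.013680195577146443
```

View pics/g3c.png

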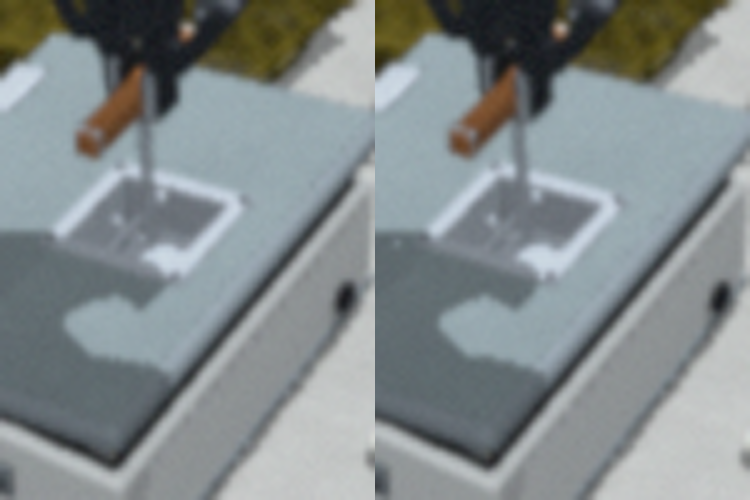

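The sideways load is gone and the lid hangs still. The lid pulls down on the hook with about 5 N, and the lid gap hasn't changed between the two pictures. I'm handing in.

Run:
```python
from workcell import bot
print(bot.job_done())
o=bot.get_obs();print(o["time"],o["ee_pos"],o["wrist_force"],o["opening"])
```

```text
the job is handed in; nothing more can be done
None
the job is handed in; nothing more can be done
```

I lifted the wooden-handled hook off its stand, hooked it under the lid's cross bar and pulled the lid off its seal. I handed the job in at about 14.4 s with the lid hanging on the hook, but no verdict came back.

- **Release:** the measured downward force peaked near 11 N. That is below the stated 13 to 19 N, but I only read the force at the end of each call, so the true peak was probably missed.
- **Lid opening:** the bar rose about 19 mm, which puts the lid about 0.115 rad open, or roughly 29 mm at the front edge. The camera picture agreed only roughly, at about 0.12 rad.
- **Holding:** two pictures about a second apart showed the lid standing still. Wrist force stayed steady near −6 N, and the handle was gripped at the 120 N setting.
- **Sideways load:** a pull of about 5 N along x appeared while lifting. It fell to under 1 N after I followed the bar 2 mm towards the hinge.
- **Jaw reading:** it showed 13.5 to 15 mm on the 16 mm handle. I saw no sign of slipping.
- **Other objects:** my path kept clear of the loose things and the purple look-alike. I did not measure their positions again at the end. The fingers stayed well above the lid in the pictures.

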